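# Put the lacquer spatula away in its case

## Robot

A 6-joint arm with a two-finger parallel gripper is mounted at the origin on the work surface. World frame = base frame: x ahead of the robot, y to its left, z up, the work surface at z = 0. Lengths are in mm, angles in rad, forces in N, time in s.
With the tool pointing down it reaches from about 275 to 750 mm from the base axis. Payload 10.2 kg.
Tool frame: the origin (TCP) lies midway between the tips of the shut fingers; the grasp point (between the pads) lies 19 mm behind it; z points along the fingers, y is the line along which they close (so a half turn about z gives the same grasp; the last joint's range is limited). The gripper opens to 85 mm and grips with 20 to 120 N. Pads are 22 mm wide; open, the fingers measure 114 mm over their backs; the gripper's body (76 mm by 85 mm) begins 54 mm behind the grasp point. The pads swing forward as they close: fully open they stand 13 mm farther back than shut.
Start: joints at [-1.532, 0.313, 1.498, -0, 1.331, -0.223], TCP at [135.867, -507.121, 231.294] pointing down, gripper open.
Joint ranges: [-2.94, 2.94], [-0.97, 2.17], [0.19, 2.56], [-1.23, 4.37], [0.02, 3.11], [-2.88, 2.88]. Speed limits (rad/s): [2.39, 2.39, 3.01, 3.14, 3.14, 3.14].

## Interface

Orientations are given as a unit quaternion [w, x, y, z].
In Python, from rig import ctrl gives the robot as it stands.
- The arm moves only by the tool send_rows, never from a script. Its argument "targets" is a list of rows, each a list of 7 numbers: the closure, from -1 (fully open) to 1 (shut), so that 0 is half open, then the shift along the tool's x, y, z in m, then the turn, a rotation vector about the tool's x, y, z in rad. In form: [[claw, dx, dy, dz, ax, ay, az], ...]. A call has exactly 10 rows; each row shifts and turns the commanded pose from where the row before left it, along the tool's axes as they then stand; what a row does not reach is not made up. A row lasts 1/8 s, in which the tool goes at most 62.5 mm and 10.7 degrees, less where a joint would pass 70% of its speed; a pose out of reach is approached as far as the arm can. A call with a gripper value outside its range is refused whole. The fingers move at their own pace and stop on an object; "squeeze" is the grip in N (left out, the last holds). Time passes only in rows, so rows that do not move let the fingers close, or fill a call up. It gives the time, the measured TCP pose, the force, the opening and the grip force at its end, in the units of the state.
- ctrl.sense(): the state, without advancing time (a new reading comes with each control period).
- ctrl.capture(name): name is "scene" or "top" or "wrist"; returns a dict with "img" (420x560x3 uint8, red, green, blue), "camera_matrix" (3x3 intrinsics, pixels), "k1" (the pictures are not rectified: a ray, as slopes to the right and down, at radius r is drawn at 1 + k1 r^2 times it, then the intrinsics apply), "R" (3x3) and "t" (3): a world point X has camera coordinates R X + t. Camera axes: x right, y down, z forward; pixel columns grow to the right and rows downward; lengths in mm; the calibration is good to about 2 mm. A picture is of the moment at which its call begins. There is no depth.
- ctrl.finish_job(): hands the job in; it is judged then, once.
Trained networks look in a picture, given as the dict that the camera call returned (one of the last four; its "shot" number tells which), for a name from the list of things; names that differ only in an ending like _2 or _b are one class to them, and where a whole thing is asked for, a point or a joint stands for the part that bears it (a point fixed in the world has none). Each returns a list of dicts, best first, with "score" (0 to 1); they miss things now and then, are a little off and sometimes report something else, mostly with a low value. They report only what shows in the picture. A call takes as long as a camera call.
- ctrl.boxes_of(query, picture): "extent" ([left, top, width, height] in pixels, round what is visible of it).
- ctrl.landmark_of(query, picture): "point" ([column, row] in pixels: a listed point, or the origin of a listed thing).
The state is a dict: "time_s": time; "joints": joint angles; "dq": joint speeds; "tau": joint torques, N m; "eef_pos": TCP position; "ee_rot": TCP orientation; "force": force on the tool from outside, world axes, zero at the start; "wrist_torque": the same for the moment, N m; "grip_width": opening from 0.0 (shut) to 1.0 (fully open); "grip_force": force on a finger pad.
Only numpy, scipy, OpenCV 4.12 (cv2) and the standard library are available. Lean on these libraries where they do the work, as an engineer would, in place of code of your own. Each camera call takes 0.05 s, during which the arm holds its last target. There are 200 camera calls.

## Task

Put the lacquer spatula away: take it from its rest and slide it, dark blade end first, into the empty red sloping case until the blade is fully home on the bottom, then let go of it. Leave the cups, bowl and the other things on the table where they stand.

Things in the scene. Friction and masses are not known exactly. Their poses are not given: they have to be found in the camera images.
- spatula: Pale wooden lacquer spatula, a straight bar 190 mm long with a dark blade end. Origin: mid length and width, on the underside. x along it to the blade tip (+95 mm; square handle end at -95), y across, z up. From x = -95 to +45 it is 28 wide, 12 thick; to x = 70 26 wide, 9 thick; then the dark blade 22 wide, 6 thick, all centred on z = 6 mm. 40 to 85 g.
- spatula_tip (a point): Centre of the blade tip: spatula frame (95, 0, 6) mm.
- spatula_grip (a point): Place to grip, across the 28 mm width: spatula frame (-62, 0, 6) mm. It starts about 44 mm above the table; the handle overhangs the rest freely from x = -30 to -95 mm.
- rest: Fixed wooden rest on which the spatula starts lying flat, about along the rest's x axis. Base board x = -28 to 72, 90 wide, 10 mm high; two cross rails 12 mm wide, 80 mm long at x = -18 and 52, tops 38 mm above the table. Origin on the table.
- red_case: The empty red case: a rectangular sleeve on a fixed wooden stand, sloping up at 30 degrees from level, mouth at the upper end, facing the robot's right (-y). Origin: centre of its closed inner floor, 45 mm above the table. x: its axis, up and out of the mouth. y: level, across the 33 mm inner width. z: upward normal of its wide face, across the 17 mm inner height. 105 mm deep, walls 4 mm.
- red_mouth (a point): Centre of the red case's mouth, at x = 105 mm in the case's frame; around it a lip flares outward about 4 mm a side up to x = 111 mm. With the spatula fully home, tip on the inner floor, 85 mm of handle stands out here.
- black_case: A black case on a like stand, same size, slope and axes, already full: another spatula stands 87 mm out of its mouth. Nothing to do there. The red and black stands may have changed places.
- cup_a: Bystander: a dark brown lacquered wooden tea cup, closed rounded body, 82 mm across, 66 mm high. Origin: centre of its underside.
- cup_b: Bystander: a second cup like cup_a. Origin: centre of its underside.
- cup_c: Bystander: a third cup like cup_a. Origin: centre of its underside.
- bowl: Bystander: white ceramic bowl with dark lacquer colour inside, 148 mm across the rim, 66 mm high. Origin: centre of its underside.
- jar: Bystander: amber glass jar with a steel cap, 52 mm across, 75 mm high. Origin: centre of its underside.
- stone: Bystander: grey rubbing stone, a block 70 x 42 x 26 mm. Origin: centre of its underside.
- dish: Bystander: blue ceramic dish, 110 mm across, 20 mm high. Origin: centre of its underside.
- scraper: Bystander: flat steel scraper with dark wooden handle, 170 x 26 x 12 mm, lying down. Origin: under the joint of blade and handle, on the table.

How it is judged:
By the outcome, as a careful person would: the job done as asked, in the order asked, and still so for the second after the job is handed in, with the robot touching nothing.
It also fails if it takes over 50 s, if anything falls off the work surface, if the arm or the gripper's body presses on something with over 40 N, if the wrist force passes 120 N, or if a joint passes its speed limit or range.

## Working session

There is one attempt and no reset: what is moved stays moved. The work goes in short steps, Python scripts to look and compute and a tool call to move; the robot and the scene stay as the last step left them, time stands still between calls to the robot, and variables do not carry over. Pictures are saved under pics/ and viewed, at most 10 in all, crops included, and the job is handed in when it is done.

Besides the shell and the picture viewer there is one more tool, called after "Call:" by a JSON object that holds its "name" and its "arguments", one argument or row to a line. send_rows: Moves the arm, as the interface text tells. Its arguments: {"type":"object","properties":{"targets":{"type":"array"},"squeeze":{"type":"number"}},"required":["targets"]}

```bash
ls; mkdir -p pics
cat > h.py <<'E'
import numpy as np, cv2
from rig import ctrl
def ray(p,uv):
    K=np.array(p["camera_matrix"],float);d=(np.array(uv,float)-[K[0,2],K[1,2]])/[K[0,0],K[1,1]]
    s=d.copy()
    for _ in range(20): s=d/(1+p["k1"]*(s@s))
    R=np.array(p["R"]);t=np.array(p["t"]).ravel()
    v=R.T@np.array([s[0],s[1],1]);return -R.T@t, v/np.linalg.norm(v)
def atz(p,uv,z):
    c,v=ray(p,uv);return c+v*(z-c[2])/v[2]
def proj(p,X):
    X=np.array(p["R"])@np.array(X,float)+np.array(p["t"]).ravel();s=X[:2]/X[2]
    s=s*(1+p["k1"]*(s@s));K=np.array(p["camera_matrix"]);return np.array([K[0,0]*s[0]+K[0,2],K[1,1]*s[1]+K[1,2]])
def tri(obs):
    A=0;b=0
    for p,uv in obs:
        c,v=ray(p,uv);P=np.eye(3)-np.outer(v,v);A=A+P;b=b+P@c
    X=np.linalg.solve(A,b);return X,[np.linalg.norm(proj(p,X)-uv) for p,uv in obs]
def save(p,n): cv2.imwrite("pics/"+n+".png",p["img"][:,:,::-1])
E
python3 - <<'E'
from h import *
import json
np.set_printoptions(precision=1,suppress=True)
ps={n:ctrl.capture(n) for n in ("scene","top")}
cv2.imwrite("pics/a.png",cv2.resize(np.hstack([ps["scene"]["img"],ps["top"]["img"]]),(800,300),interpolation=cv2.INTER_AREA)[:,:,::-1])
save(ps["top"],"top0");save(ps["scene"],"scene0")
s=ctrl.sense();print(s)
for q in ["spatula","spatula_tip","spatula_grip","rest","red_case","red_mouth","black_case","cup_a","bowl","jar","stone","dish","scraper"]:
    for n,p in ps.items():
        print(q,n,[(np.round(d["point"],1),round(d["score"],2)) for d in ctrl.landmark_of(q,p)[:4]])
E
```

```text
pics
{'time_s': 0.1, 'joints': array([-1.5,  0.3,  1.5, -0. ,  1.3, -0.2]), 'dq': array([ 0., -0., -0., -0., -0., -0.]), 'tau': array([  0. , -41.3, -26. ,  -0. ,   0. ,  -0. ]), 'eef_pos': array([ 135.8, -506.9,  230.8]), 'ee_rot': array([-0. ,  1. ,  0.1,  0. ]), 'force': array([-0.3, -0.4,  0.3]), 'wrist_torque': array([0., 0., 0.]), 'grip_force': 0.0, 'grip_width': 1.001881125506427}
spatula scene [(array([181.6, 245.8]), 0.81)]
spatula top [(array([360.2, 210.7]), 0.75)]
spatula_tip scene [(array([184.6, 255.1]), 0.64), (array([215.4, 225.3]), 0.58)]
spatula_tip top [(array([331.5, 224.8]), 0.91)]
spatula_grip scene [(array([166.8, 254. ]), 0.57)]
spatula_grip top [(array([379.1, 198.5]), 0.92)]
rest scene [(array([183.5, 253.9]), 0.63)]
rest top [(array([362.4, 218.3]), 0.71), (array([401.7, 180. ]), 0.56)]
red_case scene [(array([368.9, 231.2]), 0.58)]
red_case top [(array([204.5, 175.1]), 0.94), (array([140.6, 192.3]), 0.49)]
red_mouth scene [(array([336.4, 224.5]), 0.82), (array([290. , 276.6]), 0.62), (array([181.4, 253.9]), 0.33)]
red_mouth top [(array([233.2, 165.5]), 0.7
[... 186 characters left out ...]
7, 285.8]), 0.66)]
cup_a top [(array([307.3, 267.6]), 0.74), (array([144.8, 250.9]), 0.6), (array([315.4, 164.4]), 0.59), (array([361.8, 218. ]), 0.56)]
bowl scene [(array([434.5, 226.5]), 0.68), (array([183. , 252.6]), 0.55)]
bowl top [(array([142.5, 190.5]), 0.96)]
jar scene [(array([288.4, 273.8]), 0.87)]
jar top [(array([283.3, 165.1]), 0.61)]
stone scene [(array([272.5, 242.3]), 0.74), (array([217.4, 227.4]), 0.63)]
stone top [(array([285.6, 210.4]), 0.61)]
dish scene [(array([137. , 215.2]), 0.65)]
dish top [(array([402. , 286.6]), 0.55)]
scraper scene [(array([128.2, 293.8]), 0.96), (array([140.4, 215.9]), 0.5)]
scraper top [(array([402.2, 177.8]), 0.76), (array([402.6, 290.8]), 0.7)]
```

View pics/scene0.png

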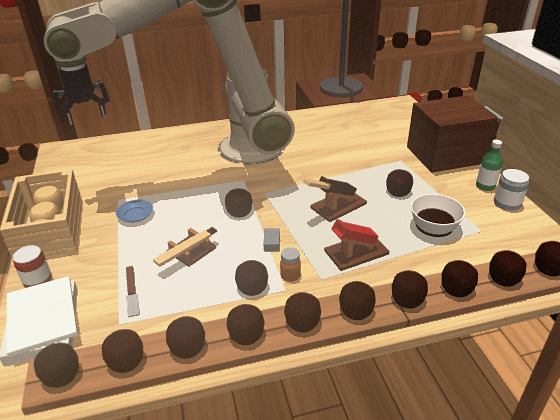

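View pics/top0.png

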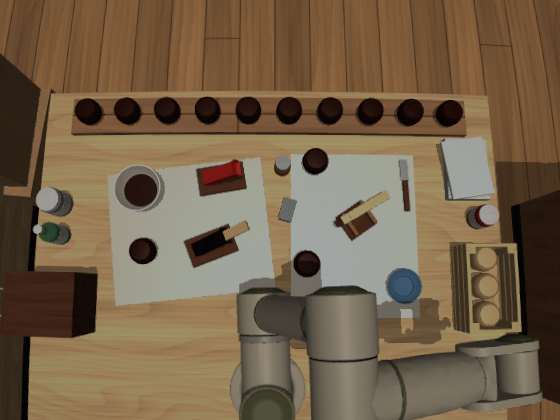

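Run:
```python
from h import *
np.set_printoptions(precision=1,suppress=True)
t=ctrl.capture("top");s=ctrl.capture("scene")
print("cam",ray(t,(280,210)),ray(s,(280,210)))
for n,a,b in [("sp",(360.2,210.7),(181.6,245.8)),("tip",(331.5,224.8),(215.4,225.3)),("grip",(379.1,198.5),(166.8,254)),("case",(204.5,175.1),(368.9,231.2)),("mouth",(233.2,165.5),(336.4,224.5))]:
    print(n,*tri([(t,a),(s,b)]))
for n,a,z in [("sp",(360.2,210.7),38),("tip",(331.5,224.8),44),("grip",(379.1,198.5),44),("case",(204.5,175.1),45),("mouth",(233.2,165.5),97.5),("cup",(307.3,267.6),0),("cup",(144.8,250.9),0),("cup",(315.4,164.4),0),("bowl",(142.5,190.5),0),("jar",(283.3,165.1),0),("stone",(285.6,210.4),0),("scr",(402.2,177.8),0),("dish",(402,288),0),("black",(192.1,249.4),45)]: print(n,atz(t,a,z))
```

```text
cam (array([ 308.2,   -5.4, 1371.8]), array([ 0.2, -0. , -1. ])) (array([1589.1, -290.9,  904.9]), array([-0.8,  0.2, -0.6]))
sp [ 537.2 -291.2   39.8] [np.float64(2.3803083294730767), np.float64(2.8029523358196418)]
tip [ 491.4 -196.4   53.3] [np.float64(1.3251305042689736), np.float64(1.4734856344089138)]
grip [ 573.8 -339.1   54.5] [np.float64(0.43838821274810025), np.float64(0.5329618936449485)]
case [640.6 189.8  62.7] [np.float64(1.525082387966623), np.float64(1.7756154933065578)]
mouth [655.1  94.6 117.3] [np.float64(2.71709902804523), np.float64(3.1770480396417895)]
sp [ 538.3 -284.2   38. ]
tip [ 493.3 -193.7   44. ]
grip [ 575.8 -343.1   44. ]
case [646.7 197.   45. ]
mouth [663.  104.   97.5]
cup [ 365.3 -122.7    0. ]
cup [413.9 385.5   0. ]
cup [ 695.2 -151.7    0. ]
bowl [607.3 402.5   0. ]
jar [692.2 -48.4   0. ]
stone [544.6 -55.6   0. ]
scr [ 653.4 -432.7    0. ]
dish [ 301.8 -417.8    0. ]
black [416.2 228.1  45. ]
```

The top view shows the spatula with its blade at about (335,224) and its handle at about (388,195). The red case at (222,175) has its mouth on the right at about (235,167). The networks agree with this. Next I'll write a move helper and hover over the grip.

```bash
cat >> h.py <<'E'
from scipy.spatial.transform import Rotation as Ro
def pose():
    s=ctrl.sense();q=s["ee_rot"];return np.array(s["eef_pos"]),Ro.from_quat([q[1],q[2],q[3],q[0]])
def down(az,tilt=0):  # tool x along azimuth az(deg), pitched down by tilt; y=z cross x
    a=np.radians(az);b=np.radians(tilt);h=np.array([np.cos(a),np.sin(a),0]);k=np.array([0,0,1.])
    x=np.cos(b)*h-np.sin(b)*k;z=-(np.sin(b)*h+np.cos(b)*k);return Ro.from_matrix(np.c_[x,np.cross(z,x),z])
def rows(p0,R0,p1,R1,n=10):
    w=(R0.inv()*R1).as_rotvec()/n
    M=sum(Ro.from_rotvec(w*k).as_matrix() for k in range(n))
    d=np.linalg.solve(M,R0.inv().apply(p1-p0))/n
    print("row",np.round(d/1000,4),np.round(w,4),"mm/row",round(np.linalg.norm(d),1),"deg/row",round(np.degrees(np.linalg.norm(w)),2))
E
python3 - <<'E'
from h import *
p,R=pose();print(R.as_matrix().round(4), ctrl.sense()["joints"].round(3))
for az in (119,-61): rows(p,R,np.array([562,-320,220.]),down(az))
w=ctrl.capture("wrist");print("cam in tool",R.inv().apply(ray(w,(280,210))[0]-p),R.inv().apply(ray(w,(280,210))[1]),R.inv().as_matrix()@np.array(w["R"]).T,w["camera_matrix"])
E
```

```text
[[ 9.659e-01  2.588e-01 -0.000e+00]
 [ 2.588e-01 -9.659e-01  0.000e+00]
 [-0.000e+00 -1.000e-04 -1.000e+00]] [-1.532  0.313  1.498 -0.     1.331 -0.223]
row [0.0042 0.0033 0.0001] [-0.     -0.     -0.1815] mm/row 5.4 deg/row 10.4
row [ 0.0037 -0.0034  0.0001] [-0.      0.      0.1326] mm/row 5.0 deg/row 7.6
cam in tool [  77.21147034   -0.51431152 -143.34175934] [-0.29962134  0.01240414  0.95397756] [[-3.60926362e-04 -9.54108346e-01 -2.99461405e-01]
 [ 9.99999666e-01 -5.63759795e-04  5.90933193e-04]
 [-7.32638592e-04 -2.99461092e-01  9.54108232e-01]] [[371.40089795   0.         275.61225921]
 [  0.         371.40089795 209.93126179]
 [  0.           0.           1.        ]]
```

```bash
sed -i 's|apply(p1-p0))/n|apply(p1-p0))|' h.py
python3 - <<'E'
from h import *
p,R=pose()
rows(p,R,np.array([555,-310,230.]),down(119))
E
```

```text
row [0.0428 0.0318 0.0001] [ 0.     -0.     -0.1815] mm/row 53.3 deg/row 10.4
```

Call:
{"name": "send_rows", "arguments": {
  "targets": [
    [-0.3,0.0428,0.0318,0,0,0,-0.1815],
    [-0.3,0.0428,0.0318,0,0,0,-0.1815],
    [-0.3,0.0428,0.0318,0,0,0,-0.1815],
    [-0.3,0.0428,0.0318,0,0,0,-0.1815],
    [-0.3,0.0428,0.0318,0,0,0,-0.1815],
    [-0.3,0.0428,0.0318,0,0,0,-0.1815],
    [-0.3,0.0428,0.0318,0,0,0,-0.1815],
    [-0.3,0.0428,0.0318,0,0,0,-0.1815],
    [-0.3,0.0428,0.0318,0,0,0,-0.1815],
    [-0.3,0.0428,0.0318,0,0,0,-0.1815]
  ]
}}

```text
time_s: 2.8
eef_pos: [556.2, -308.2, 230.9]
ee_rot: [-0.0, 0.505, 0.863, 0.0]
force: [-0.3, -0.1, -0.1]
grip_width: 0.646
grip_force: 0.0
```

Run:
```python
from h import *
np.set_printoptions(precision=1,suppress=True)
p,R=pose();print(p,R.as_matrix().round(3))
w=ctrl.capture("wrist");t=ctrl.capture("top");save(w,"w1")
for q,z in [("spatula",38),("spatula_tip",44),("spatula_grip",44),("rest",0)]:
    for n,c in (("w",w),("t",t)):
        for d in ctrl.landmark_of(q,c)[:3]: print(q,n,np.round(d["point"],1),round(d["score"],2),atz(c,d["point"],z))
```

```text
[ 556.2 -308.2  230.9] [[-0.5  0.9 -0. ]
 [ 0.9  0.5  0. ]
 [ 0.  -0.  -1. ]]
spatula w [275.8 156.2] 0.62 [ 546.  -288.3   38. ]
spatula t [303.2 265. ] 0.29 [ 371.5 -107.1   38. ]
spatula_tip w [269.9  41.9] 0.79 [ 494.2 -206.1   44. ]
spatula_grip w [271.5 218.5] 0.86 [ 570.8 -340.6   44. ]
rest w [252.5 144.7] 0.61 [ 522.9 -294.9    0. ]
rest t [314.3 161.1] 0.46 [ 706.2 -148.3    0. ]
```

View pics/w1.png

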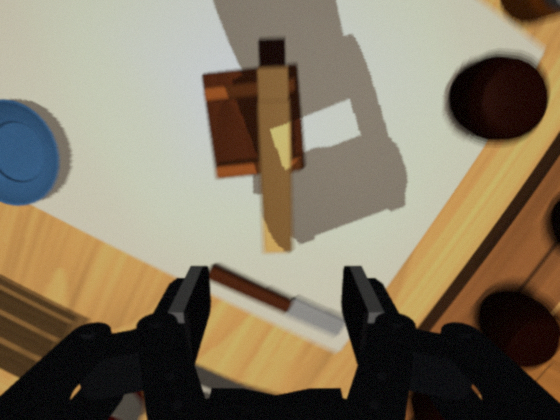

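The spatula runs vertically in the wrist picture, from the blade tip at (272,38) to the handle end at (278,252). I'll check the networks' points against the edges.

Run:
```python
from h import *
np.set_printoptions(precision=1,suppress=True)
w=ctrl.capture("wrist")
f=lambda u,z=50:atz(w,u,z)
hl,hr,sl,sr=f((263.5,252)),f((293.5,252)),f((257.5,67)),f((287,67))
he=(hl+hr)/2;se=(sl+sr)/2;tip=f((272,38),47)
print(he,se,tip,"widths",np.linalg.norm(hl-hr),np.linalg.norm(sl-sr),"len",np.linalg.norm((tip-he)[:2]))
v=(se-he)[:2];az=np.degrees(np.arctan2(v[1],v[0]));v2=(tip-he)[:2];print(az,np.degrees(np.arctan2(v2[1],v2[0])))
u=v/np.linalg.norm(v);print("grip from end",he[:2]+33*u,"from tip",tip[:2]-157*u)
```

```text
[ 590.4 -367.9   50. ] [ 505.4 -225.3   50. ] [ 494. -205.   47.] widths 28.530677967324237 24.416667646310504 len 189.23731989917817
120.7714172595511 120.59377140554642
grip from end [ 573.5 -339.6] from tip [ 574.4 -339.9]
```

Run:
```python
from h import *
p,R=pose();print(p)
rows(p,R,np.array([573.8,-339.8,22.]),down(120.5))
```

```text
[ 555.04232113 -310.64819261  231.13215587]
row [-0.0035  0.0002  0.0209] [-0.     -0.     -0.0028] mm/row 21.2 deg/row 0.16
```

Call:
{"name": "send_rows", "arguments": {
  "targets": [
    [-0.3,-0.0035,0.0002,0.0209,0,0,-0.0028],
    [-0.3,-0.0035,0.0002,0.0209,0,0,-0.0028],
    [-0.3,-0.0035,0.0002,0.0209,0,0,-0.0028],
    [-0.3,-0.0035,0.0002,0.0209,0,0,-0.0028],
    [-0.3,-0.0035,0.0002,0.0209,0,0,-0.0028],
    [-0.3,-0.0035,0.0002,0.0209,0,0,-0.0028],
    [-0.3,-0.0035,0.0002,0.0209,0,0,-0.0028],
    [-0.3,-0.0035,0.0002,0.0209,0,0,-0.0028],
    [-0.3,-0.0035,0.0002,0.0209,0,0,-0.0028],
    [-0.3,-0.0035,0.0002,0.0209,0,0,-0.0028]
  ]
}}

```text
time_s: 4.6
eef_pos: [574.6, -339.4, 20.9]
ee_rot: [-0.0, 0.495, 0.869, 0.0]
force: [-0.1, 0.3, 0.1]
grip_width: 0.647
grip_force: 0.0
```

Call:
{"name": "send_rows", "arguments": {
  "targets": [
    [1,0,0,0,0,0,0],
    [1,0,0,0,0,0,0],
    [1,0,0,0,0,0,0],
    [1,0,0,0,0,0,0],
    [1,0,0,0,0,0,0],
    [1,0,0,0,0,0,0],
    [1,0,0,0,0,0,0],
    [1,0,0,0,0,0,0],
    [1,0,0,0,0,0,0],
    [1,0,0,0,0,0,0]
  ],
  "squeeze": 50
}}

```text
time_s: 5.85
eef_pos: [574.5, -339.3, 22.3]
ee_rot: [0.0, 0.496, 0.869, 0.0]
force: [-0.1, -0.4, -1.0]
grip_width: 0.323
grip_force: 51.8
```

```bash
cat >> h.py <<'E'
OFF=np.array([157,0,-21.7])
def goal(F,az,s,off=OFF,tilt=30): # case floor F, az=insertion azimuth
    R=down(az,tilt);return F-s*R.apply([1,0,0])-R.apply(off),R
E
python3 - <<'E'
from h import *
p,R=pose();print(p)
a=np.array([574.5,-339.3,195]);rows(p,R,a,R)
g,Rg=goal(np.array([646,197,45.]),100,155);print(g);rows(a,R,g+[0,0,5],Rg)
E
```

```text
[ 574.49291554 -339.27289559   22.31492024]
row [-0.     -0.     -0.0173] [0. 0. 0.] mm/row 17.3 deg/row 0.0
[694.80380748 -79.78014609 182.20724874]
row [ 0.0197  0.0208 -0.0043] [ 0.0094 -0.0518  0.0351] mm/row 28.9 deg/row 3.63
```

Call:
{"name": "send_rows", "arguments": {
  "targets": [
    [1,0,0,-0.0173,0,0,0],
    [1,0,0,-0.0173,0,0,0],
    [1,0,0,-0.0173,0,0,0],
    [1,0,0,-0.0173,0,0,0],
    [1,0,0,-0.0173,0,0,0],
    [1,0,0,-0.0173,0,0,0],
    [1,0,0,-0.0173,0,0,0],
    [1,0,0,-0.0173,0,0,0],
    [1,0,0,-0.0173,0,0,0],
    [1,0,0,-0.0173,0,0,0]
  ]
}}

```text
time_s: 7.1
eef_pos: [574.5, -339.2, 196.4]
ee_rot: [-0.0, 0.495, 0.869, 0.0]
force: [-0.3, -0.2, -0.7]
grip_width: 0.32
grip_force: 51.8
```

Call:
{"name": "send_rows", "arguments": {
  "targets": [
    [1,0.0197,0.0208,-0.0043,0.0094,-0.0518,0.0351],
    [1,0.0197,0.0208,-0.0043,0.0094,-0.0518,0.0351],
    [1,0.0197,0.0208,-0.0043,0.0094,-0.0518,0.0351],
    [1,0.0197,0.0208,-0.0043,0.0094,-0.0518,0.0351],
    [1,0.0197,0.0208,-0.0043,0.0094,-0.0518,0.0351],
    [1,0.0197,0.0208,-0.0043,0.0094,-0.0518,0.0351],
    [1,0.0197,0.0208,-0.0043,0.0094,-0.0518,0.0351],
    [1,0.0197,0.0208,-0.0043,0.0094,-0.0518,0.0351],
    [1,0.0197,0.0208,-0.0043,0.0094,-0.0518,0.0351],
    [1,0.0197,0.0208,-0.0043,0.0094,-0.0518,0.0351]
  ]
}}

```text
time_s: 8.35
eef_pos: [695.3, -78.5, 188.6]
ee_rot: [0.199, 0.621, 0.739, -0.167]
force: [0.2, 0.3, -0.7]
grip_width: 0.32
grip_force: 51.9
```

Run:
```python
from h import *
np.set_printoptions(precision=1,suppress=True)
p,R=pose();print(p,R.as_matrix(),ctrl.sense()["grip_width"])
C={n:ctrl.capture(n) for n in ("wrist","top","scene")};save(C["wrist"],"w2");save(C["top"],"t2");save(C["scene"],"s2")
tip=p+R.apply(OFF);print("expected tip",tip,[proj(c,tip) for c in C.values()])
for q in ("red_mouth","red_case","spatula_tip"):
    for n,c in C.items():
        print(q,n,[(np.round(d["point"],1),round(d["score"],2)) for d in ctrl.landmark_of(q,c)[:3]])
F=np.array([646,197,45.]);xc=-down(100,30).apply([1,0,0])
print("pred mouth/floor in wrist",proj(C["wrist"],F+105*xc),proj(C["wrist"],F))
I=[cv2.resize(C["wrist"]["img"],(560,420))];t=C["top"]["img"][130:235,180:320];s=C["scene"]["img"][170:275,280:420]
cv2.imwrite("pics/ts.png",np.hstack([cv2.resize(x,None,fx=2.8,fy=2.8,interpolation=2) for x in (t,s)])[:,:,::-1])
```

```text
[695.3 -78.5 188.6] [[-0.1  1.   0.1]
 [ 0.9  0.2 -0.5]
 [-0.5  0.  -0.9]] 0.3203542013946789
expected tip [670.1  66.  128.6] [array([ 273.7, -181.1]), array([245.4, 160.3]), array([330.9, 226.1])]
red_mouth wrist []
red_mouth top [(array([403.6, 285.9]), 0.41)]
red_mouth scene [(array([338.8, 226.3]), 0.66)]
red_case wrist []
red_case top [(array([206.1, 175.6]), 0.61)]
red_case scene [(array([368.6, 235.8]), 0.88), (array([184.6, 255.1]), 0.26)]
spatula_tip wrist []
spatula_tip top []
spatula_tip scene [(array([332.5, 227.2]), 0.82), (array([432.1, 227.9]), 0.68), (array([341. , 225.2]), 0.61)]
pred mouth/floor in wrist [ 270.8 -250.7] [ 299.5 3432. ]
```

View pics/w2.png

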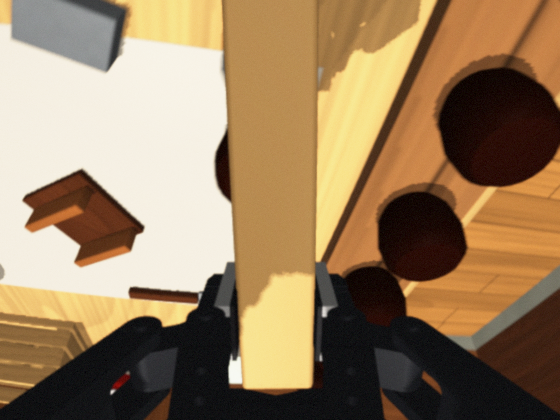

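View pics/ts.png

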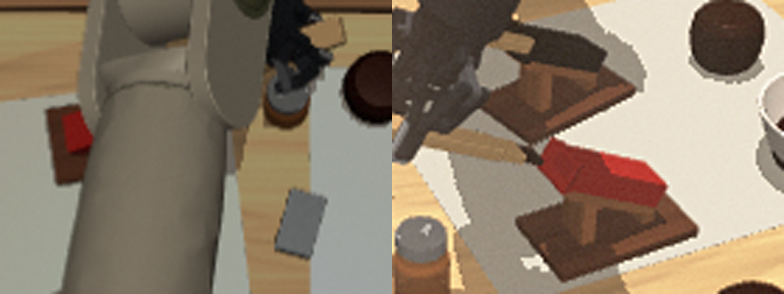

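The wrist picture shows the spatula squarely gripped but not the case. The scene crop shows the tip a little short of the mouth. I'll back up and take a closer wrist look at the case from its side.

Run:
```python
from h import *
p,R=pose()
rows(p,R,np.array([565,85,260.]),down(100))
```

```text
row [ 0.0159 -0.0099 -0.0123] [ 0.      0.0524 -0.0001] mm/row 22.4 deg/row 3.0
```

Run:
```python
from h import *
p,R=pose();p=p+R.apply([-30,0,-30])
rows(p,R,np.array([565,85,260.]),down(100),8)
```

```text
row [ 0.0226 -0.0124 -0.0109] [ 0.      0.0655 -0.0001] mm/row 28.0 deg/row 3.75
```

Call:
{"name": "send_rows", "arguments": {
  "targets": [
    [1,-0.015,0,-0.015,0,0,0],
    [1,-0.015,0,-0.015,0,0,0],
    [1,0.0226,-0.0124,-0.0109,0,0.0655,0],
    [1,0.0226,-0.0124,-0.0109,0,0.0655,0],
    [1,0.0226,-0.0124,-0.0109,0,0.0655,0],
    [1,0.0226,-0.0124,-0.0109,0,0.0655,0],
    [1,0.0226,-0.0124,-0.0109,0,0.0655,0],
    [1,0.0226,-0.0124,-0.0109,0,0.0655,0],
    [1,0.0226,-0.0124,-0.0109,0,0.0655,0],
    [1,0.0226,-0.0124,-0.0109,0,0.0655,0]
  ]
}}

```text
time_s: 10.2
eef_pos: [564.9, 86.0, 261.7]
ee_rot: [0.0, 0.642, 0.766, 0.002]
force: [0.7, -0.0, -0.1]
grip_width: 0.32
grip_force: 51.9
```

Run:
```python
from h import *
import pickle
np.set_printoptions(precision=1,suppress=True)
p,R=pose();print(p)
w=ctrl.capture("wrist");save(w,"w3");pickle.dump(w,open("w3.pkl","wb"))
F=np.array([646,197,45.]);xc=-down(100,30).apply([1,0,0])
print("pred mouth/floor in wrist",proj(w,F+105*xc),proj(w,F))
for q in ("red_mouth","red_case"):
    print(q,[(np.round(d["point"],1),round(d["score"],2)) for d in ctrl.landmark_of(q,w)[:3]])
```

```text
[564.9  86.  261.7]
pred mouth/floor in wrist [390.  183.7] [380.9  75.7]
red_mouth [(array([378.1, 187.5]), 0.75)]
red_case [(array([372.1,  83. ]), 0.83)]
```

View pics/w3.png

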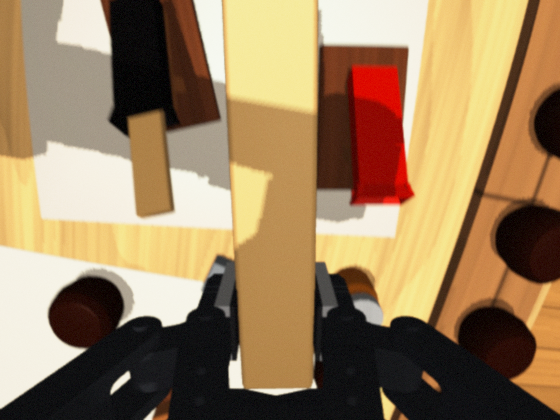

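The wrist picture shows the red case well: its back end is at (375,67) and its lip at (352–413, 185–203). I'll fit a case model to the red pixels in this picture and in the first top and scene pictures.

```bash
cat > fit.py <<'E'
from h import *
import pickle
from scipy.optimize import minimize
np.set_printoptions(precision=2,suppress=True)
w=pickle.load(open("w3.pkl","rb"));t=dict(ctrl.capture("top"));s=dict(ctrl.capture("scene"))
t["img"]=cv2.imread("pics/top0.png")[:,:,::-1];s["img"]=cv2.imread("pics/scene0.png")[:,:,::-1]
box={"w":(320,45,440,220),"t":(190,150,255,200),"s":(315,210,390,255)};C={"w":w,"t":t,"s":s};U=8
def box8(x,a,b):return [[x,i*a,j*b] for i in(-1,1) for j in(-1,1)]
H=[np.array(box8(-4,20.5,12.5)+box8(105,20.5,12.5)),np.array(box8(105,20.5,12.5)+box8(111,24.5,16.5))]
def sil(c,b,v):
    F=np.array([v[0],v[1],45+v[3]]);R=down(v[2],30).as_matrix();M=np.c_[-R[:,0],R[:,1],-R[:,2]]
    m=np.zeros(((b[3]-b[1])*U,(b[2]-b[0])*U),np.uint8)
    for h in H:
        P=np.array([proj(c,F+M@q) for q in h]);P=(P-[b[0],b[1]]+.5)*U
        cv2.fillConvexPoly(m,cv2.convexHull(np.round(P).astype(np.int32)),255)
    return cv2.resize(m,(b[2]-b[0],b[3]-b[1]),interpolation=cv2.INTER_AREA)/255.
D={}
for n,c in C.items():
    b=box[n];i=c["img"][b[1]:b[3],b[0]:b[2]].astype(float);D[n]=((i[...,0]>75)&(i[...,1]<.3*i[...,0])&(i[...,2]<.4*i[...,0])).astype(float)
cost=lambda v,ns:sum(np.abs(sil(C[n],box[n],v)-D[n]).sum()/D[n].sum() for n in ns)
for ns in ("w","t","s","wt","wts"):
    for fz in (0,1):
        if fz and ns!="wts":continue
        f=(lambda v:cost(v,ns)) if fz else (lambda v:cost([*v[:3],0],ns))
        x0=np.array([643,194,99,0.][:3+fz])
        S=np.vstack([x0]+[x0+d for d in np.diag([8,8,4,5.][:3+fz])])
        r=minimize(f,x0,method="Nelder-Mead",options=dict(initial_simplex=S,xatol=.02,fatol=1e-4));print(ns,r.x,r.fun)
for n in C: print(n,D[n].sum())
E
python3 fit.py
```

```text
w [639.08 189.98  99.71] 0.1032542041727723
t [641.2  188.44  99.23] 0.20581001332571863
s [456.33 162.89 190.11] 1.0
wt [639.94 189.42  99.47] 0.31472732951108096
wts [392.33 159.33 220.33] 3.0
wts [562.38 207.9  156.57 -25.96] 36.11129459970039
w 7025.0
t 515.0
s 9.0
```

```bash
sed -i 's/\[:,:,::-1\];s\["img"\]/[:,:,::-1];s["img"]/; s/("w","t","s","wt","wts")/("s","wts")/' fit.py
python3 - <<'E'
import cv2
i=cv2.imread("pics/scene0.png")[:,:,::-1]
for r in (227,232,238): print(r,[tuple(int(k) for k in i[r,c]) for c in (335,345,355,365,372)])
E
sed -i 's/(i\[...,1\]<.3\*i\[...,0\])&(i\[...,2\]<.4\*i\[...,0\])/(i[...,1]<.4*i[...,0])\&(i[...,2]<.4*i[...,0])/' fit.py; python3 fit.py
```

```text
227 [(140, 61, 51), (184, 62, 50), (189, 65, 57), (195, 86, 75), (232, 224, 204)]
232 [(168, 54, 43), (127, 59, 52), (128, 59, 49), (192, 66, 56), (190, 59, 50)]
238 [(232, 222, 202), (121, 75, 57), (126, 58, 48), (126, 52, 46), (125, 55, 48)]
s [604.27 182.42 124.9 ] 1.2012793769990264
wts [638.14 190.78 100.52] 1.6931697406969506
wts [638.81 189.23 100.41   2.76] 1.6697182291991635
w 7154.0
t 536.0
s 282.0
```

```bash
sed -i 's/<.4\*i\[...,0\])&(i\[...,2\]<.4/<(.5 if n=="s" else .35)*i[...,0])\&(i[...,2]<.45/' fit.py; python3 fit.py
```

```text
s [636.68 190.46  99.33] 0.0851690597498842
wts [638.88 190.73  99.63] 0.437143022472831
wts [639.78 189.98  99.04   2.21] 0.39650800914567874
w 7086.0
t 529.0
s 635.0
```

Run:
```python
from h import *
import pickle
np.set_printoptions(precision=2,suppress=True)
w=pickle.load(open("w3.pkl","rb"));p,R=pose()
g=cv2.cvtColor(w["img"],cv2.COLOR_RGB2GRAY).astype(float)
def f(uv):  # intersect with top plane of spatula in tool z=-27.7
    c,v=ray(w,uv);c=R.inv().apply(c-p);v=R.inv().apply(v);return c+v*(-27.7-c[2])/v[2]
for r,l,rr in ((20,225,318),(200,233,316),(380,244,313)):
    d=np.diff(cv2.GaussianBlur(g,(3,3),0)[r]);a=l-8+np.argmax(np.abs(d[l-8:l+9]));b=rr-8+np.argmax(np.abs(d[rr-8:rr+9]))
    A,B=f((a+.5,r)),f((b+.5,r));print(r,a,b,A,B,"mid y",(A[1]+B[1])/2,"w",B[1]-A[1])
print("end",f((278,388)))
F=np.array([639.2,190.3,46.]);q,Rq=goal(F,99.5,150);print(q)
rows(p,R,q,Rq)
```

```text
20 221 320 [ 99.34 -15.77 -27.7 ] [ 99.34  13.42 -27.7 ] mid y -1.177472689578341 w 29.186055209025866
200 230 316 [ 44.13 -14.73 -27.7 ] [ 44.12  13.77 -27.7 ] mid y -0.48372902660117933 w 28.49779881920442
380 241 314 [-30.49 -13.37 -27.7 ] [-30.58  15.8  -27.7 ] mid y 1.2172768694417284 w 29.17314625115838
end [-34.59   1.22 -27.7 ]
[684.87 -82.62 180.71]
row [-0.02  0.01  0.01] [ 0.   -0.05  0.  ] mm/row 22.3 deg/row 3.0
```

```bash
cat >> h.py <<'E'
OFF=np.array([156,-1.3,-21.7]);F=np.array([639.2,190.3,46.]);AZ=99.0
E
python3 - <<'E'
from h import *
p,R=pose()
q,Rq=goal(F,AZ,150,OFF);print(q);rows(p,R,q,Rq)
E
```

```text
[683.63703234 -81.95419105 180.20724874]
row [-0.0163  0.0089  0.0121] [ 0.0004 -0.0524  0.0017] mm/row 22.2 deg/row 3.0
```

Call:
{"name": "send_rows", "arguments": {
  "targets": [
    [1,-0.0163,0.0089,0.0121,0.0004,-0.0524,0.0017],
    [1,-0.0163,0.0089,0.0121,0.0004,-0.0524,0.0017],
    [1,-0.0163,0.0089,0.0121,0.0004,-0.0524,0.0017],
    [1,-0.0163,0.0089,0.0121,0.0004,-0.0524,0.0017],
    [1,-0.0163,0.0089,0.0121,0.0004,-0.0524,0.0017],
    [1,-0.0163,0.0089,0.0121,0.0004,-0.0524,0.0017],
    [1,-0.0163,0.0089,0.0121,0.0004,-0.0524,0.0017],
    [1,-0.0163,0.0089,0.0121,0.0004,-0.0524,0.0017],
    [1,-0.0163,0.0089,0.0121,0.0004,-0.0524,0.0017],
    [1,-0.0163,0.0089,0.0121,0.0004,-0.0524,0.0017]
  ]
}}

```text
time_s: 11.9
eef_pos: [683.8, -82.4, 180.2]
ee_rot: [0.197, 0.627, 0.734, -0.169]
force: [-0.0, -0.2, 0.2]
grip_width: 0.315
grip_force: 51.9
```

Run:
```python
from h import *
np.set_printoptions(precision=1,suppress=True)
p,R=pose();print(p,down(AZ,30).inv()*R.as_matrix() if 0 else np.degrees((down(AZ,30).inv()*R).as_rotvec()))
s=ctrl.capture("scene");tip=p+R.apply(OFF);xc=-down(99.5,30).apply([1,0,0])
print("tip in case coords", down(99.5,30).inv().apply(tip-F)*[-1,1,-1])
m=proj(s,F+105*xc);print("px tip",proj(s,tip),"mouth",m,"floor",proj(s,F))
for q in ("spatula_tip","red_mouth"): print(q,[(np.round(d["point"],1),round(d["score"],2)) for d in ctrl.landmark_of(q,s)[:3]])
im=np.ascontiguousarray(cv2.resize(s["img"][195:265,270:390],None,fx=6,fy=6,interpolation=2))
for X in (tip,F+105*xc,F+150*xc,tip-R.apply([50,0,0])):
    u=(proj(s,X)-[270,195]+.5)*6;cv2.circle(im,tuple(int(k) for k in u),3,(0,255,0),-1)
cv2.imwrite("pics/s4.png",im[:,:,::-1])
q,Rq=goal(F,AZ,95,OFF);rows(p,R,q,Rq)
```

```text
[683.8 -82.4 180.2] [-0.  -0.1 -0. ]
tip in case coords [150.3  -1.1  -0.5]
px tip [327.7 226.4] mouth [341.3 229.3] floor [370.1 235.5]
spatula_tip [(array([329.9, 222.9]), 0.8)]
red_mouth [(array([342.7, 227.2]), 0.61)]
row [ 0. -0. -0.] [0. 0. 0.] mm/row 5.5 deg/row 0.01
```

View pics/s4.png

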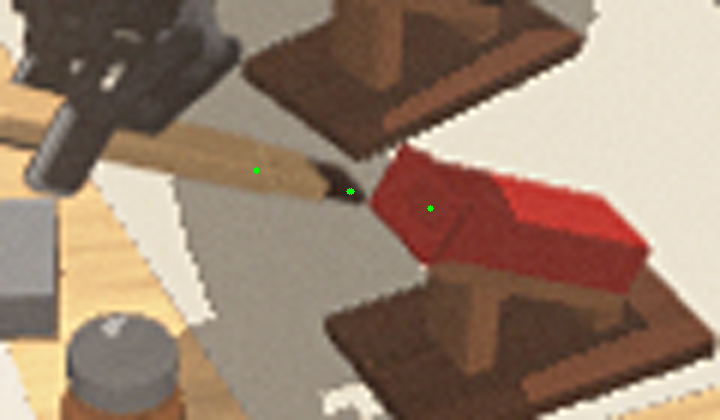

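The blade lines up with the mouth and sits on the case's axis within about 1 mm. Now I'll insert it gently.

Call:
{"name": "send_rows", "arguments": {
  "targets": [
    [1,0.0055,0,0,0,0,0],
    [1,0.0055,0,0,0,0,0],
    [1,0.0055,0,0,0,0,0],
    [1,0.0055,0,0,0,0,0],
    [1,0.0055,0,0,0,0,0],
    [1,0.0055,0,0,0,0,0],
    [1,0.0055,0,0,0,0,0],
    [1,0.0055,0,0,0,0,0],
    [1,0.0055,0,0,0,0,0],
    [1,0.0055,0,0,0,0,0]
  ]
}}

```text
time_s: 13.3
eef_pos: [675.8, -34.2, 153.1]
ee_rot: [0.197, 0.627, 0.735, -0.168]
force: [0.5, 0.4, -0.8]
grip_width: 0.321
grip_force: 51.9
```

Call:
{"name": "send_rows", "arguments": {
  "targets": [
    [1,0.004,0,0,0,0,0],
    [1,0.004,0,0,0,0,0],
    [1,0.004,0,0,0,0,0],
    [1,0.004,0,0,0,0,0],
    [1,0.004,0,0,0,0,0],
    [1,0.003,0,0,0,0,0],
    [1,0.003,0,0,0,0,0],
    [1,0.003,0,0,0,0,0],
    [1,0.003,0,0,0,0,0],
    [1,0.003,0,0,0,0,0]
  ]
}}

```text
time_s: 14.55
eef_pos: [671.1, -4.5, 135.6]
ee_rot: [0.197, 0.627, 0.735, -0.168]
force: [0.2, -0.0, -1.0]
grip_width: 0.32
grip_force: 51.9
```

Call:
{"name": "send_rows", "arguments": {
  "targets": [
    [1,0.004,0,0,0,0,0],
    [1,0.004,0,0,0,0,0],
    [1,0.004,0,0,0,0,0],
    [1,0.004,0,0,0,0,0],
    [1,0.004,0,0,0,0,0],
    [1,0.003,0,0,0,0,0],
    [1,0.003,0,0,0,0,0],
    [1,0.003,0,0,0,0,0],
    [1,0.003,0,0,0,0,0],
    [1,0.003,0,0,0,0,0]
  ]
}}

```text
time_s: 15.8
eef_pos: [666.3, 25.5, 118.1]
ee_rot: [0.197, 0.627, 0.735, -0.168]
force: [-0.9, 0.5, 0.1]
grip_width: 0.32
grip_force: 51.9
```

Run:
```python
from h import *
np.set_printoptions(precision=1,suppress=True)
p,R=pose();s=ctrl.sense();tip=p+R.apply(OFF)
print("case coords", down(99.5,30).inv().apply(tip-F)*[-1,1,-1],"F tool",R.inv().apply(s["force"]),R.inv().apply(s["wrist_torque"]).round(3))
```

```text
case coords [24.7 -0.5  0.6] F tool [ 0.5 -0.8 -0.4] [-0.   0.3 -0. ]
```

Call:
{"name": "send_rows", "arguments": {
  "targets": [
    [1,0.0025,0,0,0,0,0],
    [1,0.0025,0,0,0,0,0],
    [1,0.0025,0,0,0,0,0],
    [1,0.0025,0,0,0,0,0],
    [1,0.002,0,0,0,0,0],
    [1,0.002,0,0,0,0,0],
    [1,0.002,0,0,0,0,0],
    [1,0.002,0,0,0,0,0],
    [1,0.001,0,0,0,0,0],
    [1,0.001,0,0,0,0,0]
  ]
}}

```text
time_s: 17.05
eef_pos: [663.7, 42.5, 108.2]
ee_rot: [0.197, 0.627, 0.735, -0.168]
force: [0.5, 0.6, -0.5]
grip_width: 0.317
grip_force: 51.9
```

Call:
{"name": "send_rows", "arguments": {
  "targets": [
    [1,0.0008,0,0,0,0,0],
    [1,0.0008,0,0,0,0,0],
    [1,0.0008,0,0,0,0,0],
    [1,0.0008,0,0,0,0,0],
    [1,0.0008,0,0,0,0,0],
    [1,0,0,0,0,0,0],
    [1,0,0,0,0,0,0],
    [1,0,0,0,0,0,0],
    [1,0,0,0,0,0,0],
    [1,0,0,0,0,0,0]
  ]
}}

```text
time_s: 18.3
eef_pos: [663.1, 45.8, 106.2]
ee_rot: [0.197, 0.627, 0.735, -0.168]
force: [-0.1, -0.4, -0.8]
grip_width: 0.323
grip_force: 51.9
```

Call:
{"name": "send_rows", "arguments": {
  "targets": [
    [1,0.0005,0,0,0,0,0],
    [1,0.0005,0,0,0,0,0],
    [1,0.0005,0,0,0,0,0],
    [1,0.0005,0,0,0,0,0],
    [1,0.0005,0,0,0,0,0],
    [1,0.0005,0,0,0,0,0],
    [1,0,0,0,0,0,0],
    [1,0,0,0,0,0,0],
    [1,0,0,0,0,0,0],
    [1,0,0,0,0,0,0]
  ]
}}

```text
time_s: 19.55
eef_pos: [663.2, 46.8, 106.0]
ee_rot: [0.198, 0.627, 0.734, -0.169]
force: [-0.1, -9.9, 5.8]
grip_width: 0.317
grip_force: 52.1
```

Pure axial contact of 11 N, at the expected depth: the blade is on the floor. Now I'll release it and retreat.

Call:
{"name": "send_rows", "arguments": {
  "targets": [
    [-0.3,0,0,0,0,0,0],
    [-0.3,0,0,0,0,0,0],
    [-0.3,0,0,0,0,0,0],
    [-0.3,0,0,0,0,0,0],
    [-0.3,0,0,0,0,0,0],
    [-0.3,0,0,0,0,0,0],
    [-0.3,0,0,0,0,0,0],
    [-0.3,0,0,0,0,0,0],
    [-0.3,0,0,0,0,0,0],
    [-0.3,0,0,0,0,0,0]
  ]
}}

```text
time_s: 20.8
eef_pos: [662.7, 48.4, 104.8]
ee_rot: [0.197, 0.627, 0.735, -0.168]
force: [-0.1, -0.3, -0.2]
grip_width: 0.651
grip_force: 0.0
```

Call:
{"name": "send_rows", "arguments": {
  "targets": [
    [-0.3,0,0,-0.008,0,0,0],
    [-0.3,0,0,-0.008,0,0,0],
    [-0.3,0,0,-0.015,0,0,0],
    [-0.3,0,0,-0.015,0,0,0],
    [-0.3,0,0,-0.015,0,0,0],
    [-0.3,0,0,-0.015,0,0,0],
    [-0.3,0,0,-0.015,0,0,0],
    [-0.3,0,0,-0.015,0,0,0],
    [-0.3,0,0,-0.015,0,0,0],
    [-0.3,0,0,0,0,0,0]
  ]
}}

```text
time_s: 22.05
eef_pos: [653.4, 108.8, 210.8]
ee_rot: [0.198, 0.627, 0.735, -0.167]
force: [-0.1, -0.5, -0.6]
grip_width: 0.649
grip_force: 0.0
```

Run:
```python
from h import *
np.set_printoptions(precision=1,suppress=True)
w=ctrl.capture("wrist");s=ctrl.capture("scene")
D=down(99.5,30)
X=lambda a:F+D.apply([-a,0,-6])
for a in (190,185,105): print(a,proj(w,X(a)),proj(s,X(a)))
im=cv2.resize(s["img"][180:280,270:400],None,fx=3.2,fy=3.2,interpolation=2)[:320,:320]
b=cv2.resize(w["img"],(427,320));cv2.imwrite("pics/f.png",np.hstack([im,b])[:,:,::-1])
```

```text
190 [274.7 260.6] [317.  221.9]
185 [274.6 254.2] [318.6 222.2]
105 [273.5 139. ] [342.4 227.4]
```

View pics/f.png

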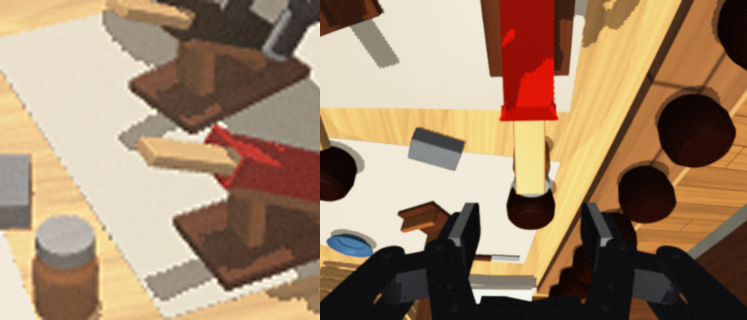

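The scene half of the picture shows the handle standing out of the red case. In the wrist half its end is at about row 255, and fully home predicts 254–261. The gripper is clear and the bystanders in view stand where they were.

```bash
python3 -c "
from rig import ctrl
print(ctrl.finish_job())"
```

```text
the job is handed in; nothing more can be done
None
```

The spatula is in the red case, blade first: it met about 11 N straight along the case axis at the expected floor depth. I then let go, backed the gripper clear and handed the job in at about 22 s.

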